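# Lock a circuit board into its test jig

## Robot

A 6-joint arm with a two-finger parallel gripper is mounted at the origin on the work surface. World frame = base frame: x ahead of the robot, y to its left, z up, the work surface at z = 0. Lengths are in mm, angles in rad, forces in N, time in s.
With the tool pointing down it reaches from about 250 to 850 mm from the base axis. Payload 12.5 kg.
Tool frame: the origin (TCP) lies at the very end of the fingers, on their centre line; the grasp point (between the pads) lies 19 mm behind it; z points along the fingers, y is the direction in which the jaws open and shut (so a half turn about z gives the same grasp; the last joint's range is limited). The gripper opens to 93 mm and grips with 3 to 60 N. Pads are 15 mm wide; open, the fingers measure 128 mm over their backs; the gripper's body (75 mm by 188 mm) begins 65 mm behind the grasp point.
Start: joints at [-1.202, 0.351, 1.652, -0, 1.139, -0.085], TCP at [241.127, -494.31, 218.633] pointing down, gripper open.
Joint ranges: [-2.75, 2.75], [-0.79, 2.1], [0.01, 2.65], [-1.57, 4.71], [0.07, 3.14], [-2.87, 2.87]. Speed limits (rad/s): [2.22, 2.22, 2.79, 3.14, 3.14, 3.14].

## Interface

Orientations are given as [roll, pitch, yaw] about the fixed x, y, z axes, in that order (R = Rz(yaw) Ry(pitch) Rx(roll)).
In Python, from station import status, read_camera, ticket gives the robot as it stands.
- The arm moves only by the tool move_arm, never from a script. Its argument "targets" is a list of rows, each a list of 3 entries, a list of its own where there are three numbers: the shift along the tool's x, y, z in mm, then the turn, a rotation vector about the tool's x, y, z in degrees, then the opening, from 0 (shut) to 1 (fully open). In form: [[[dx, dy, dz], [wx, wy, wz], gripper], ...]. A call has exactly 10 rows; each row shifts and turns the commanded pose from where the row before left it, along the tool's axes as they then stand; what a row does not reach is not made up. A row lasts 1/10 s, in which the tool goes at most 50 mm and 8.59 degrees, less where a joint would pass 70% of its speed; a pose out of reach is approached as far as the arm can. A call is refused whole if a number of a shift passes 50 or a number of a turn 8.59, either way. A call with a gripper value outside its range is refused whole. The fingers move at their own pace and stop on an object; "squeeze" is the grip in N (left out, the last holds). Time passes only in rows, so rows that do not move let the fingers close, or fill a call up. It gives the time, the measured TCP pose, the force and the opening at its end, in the units of the state.
- status.get_state(): the state, without advancing time (a new reading comes with each control period).
- read_camera(name): name is "side" or "top" or "wrist"; returns a dict with "color" (480x640x3 uint8, red, green, blue), "z_map" (480x640 float32, mm along the optical axis (not along the pixel's ray), 0 where there is no reading), "fov_y" (degrees; the focal length in pixels is half the picture's height over the tangent of half this angle, whatever the lens; pixels are square), "cx", "cy" (the principal point, pixels), "camera_from_world" (4x4, takes a point from world to camera coordinates). Camera axes: x right, y up, looking along -z (the intrinsics and any distortion apply to the point x, -y, -z); pixel columns grow to the right and rows downward; lengths in mm; the calibration is good to about 2 mm. A picture is of the moment at which its call begins.
- ticket.sign_off(): hands the job in, once; it reports no verdict.
The state is a dict: "clock": time; "joints": joint angles; "qd": joint speeds; "joint_torque": joint torques, N m; "ee_pos": TCP position; "ee_rot": TCP orientation; "force": force on the tool from outside, world axes, zero at the start; "torque": the same for the moment, N m; "width": opening from 0.0 (shut) to 1.0 (fully open).
Only numpy, scipy, OpenCV 4.12 (cv2) and the standard library are available. Lean on these libraries where they do the work, as an engineer would, in place of code of your own. Each camera call takes 0.05 s, during which the arm holds its last target.

## Task

Lock the circuit board into the test jig on the bench: with the fingertips, push the knurled clamp stud along its L-shaped slot to the corner, then round the corner towards the board and on until it stops at the slot's end, where its washer laps over the board's edge. Only push the stud, never pull it up or lift it, leave the jar, the solder spool and the screwdriver where they are, and finish clear of everything.

Things in the scene. Friction and masses are not known exactly. Their poses are not given: they have to be found in the camera images.
- jig: test jig, fixed: black box with a flat aluminium top plate 42 mm above the bench. Origin at bench level; the jig spans x -95 to +80, y -135 to +130 mm in its own frame, z up. An L-shaped slot 16 mm wide is cut through the plate. A green circuit board lies in a recess 1.5 mm below the plate's top, x -72 to +57, y 0 to +112 mm; its parts rise up to 12 mm, 20 mm or more from the edge at y = 0.
- stud: clamp stud, steel, about 220 g: washer 40 mm diameter, 3 mm thick, sliding on the plate; on it an upright knurled knob 30 mm diameter, 25 mm tall (top 28 mm above the plate). Origin on its axis at the washer's underside. Its 12 mm shank runs in the slot (2 mm play each side); a foot below keeps it captive with 6 mm play upwards. Slides freely (1 to 3 N), no spring or detent, stays where left.
- slot_start (a point): on the plate's top, 42 mm above the bench: place of the stud's axis at the start of the slot's first leg, which runs 90 mm along the jig's +x to slot_corner. The stud starts on this leg, 35 mm or more short of the corner
- slot_corner (a point): on the plate's top: place of the stud's axis at the slot's corner, on the middle line of both legs. The second leg runs 55 mm from here along the jig's +y to slot_end
- slot_end (a point): on the plate's top: place of the stud's axis when it is stopped by the end of the second leg, beside the board
- flux_jar: bystander: small closed jar, 44 mm in diameter, 45 mm tall, standing on the bench; origin at its underside
- spool: bystander: solder spool, 52 mm in diameter, 46 mm tall, standing on its flange on the bench; origin at its underside
- screwdriver: bystander: screwdriver lying on the bench beyond the jig; origin at its underside, its length along its x
Things that resemble listed ones, but are neither listed nor needed, are in the scene too. What is shaped like the stud but pink is not meant.

How it is judged:
By the outcome, as a careful person would: the job done as asked, in the order asked, and still so for the second after the job is handed in, with the robot touching nothing.
It also fails if it takes over 46 s, if anything falls off the work surface, if the arm or the gripper's body presses on something with over 40 N, if the wrist force passes 120 N, or if a joint passes its speed limit or range.

## Working session

There is one attempt and no reset: what is moved stays moved. The work goes in short steps, Python scripts to look and compute and a tool call to move; the robot and the scene stay as the last step left them, time stands still between calls to the robot, and variables do not carry over. Pictures are saved under pics/ and viewed, and the job is handed in when it is done.

Besides the shell and the picture viewer there is one more tool, called after "Call:" by a JSON object that holds its "api" and its "payload". move_arm: Moves the arm, as the interface text tells. Its arguments: {"type":"object","properties":{"targets":{"type":"array","items":{"type":"array"}},"squeeze":{"type":"number"}},"required":["targets"]}

```bash
mkdir -p pics; ls; python3 - <<'E'
from station import status, read_camera
import cv2,numpy as np
print(status.get_state())
for n in ["top","side"]:
    r=read_camera(n); cv2.imwrite(f"pics/{n}0.png",r["color"][:,:,::-1]); np.savez(f"{n}0.npz",**r)
    print(n,r["fov_y"],r["cx"],r["cy"],r["camera_from_world"], [k for k in r])
E
```

```text
pics
{'clock': 0.0, 'joints': array([-1.20165153e+00,  3.51240312e-01,  1.65242606e+00,  8.79790159e-06,
        1.13908554e+00, -8.45727863e-02]), 'qd': array([ 0.00012334,  0.00032529,  0.00087619,  0.00226011,  0.00080834,
       -0.00079136]), 'joint_torque': array([-3.77822143e-04, -4.97323537e+01, -2.85247225e+01,  6.98886998e-02,
        2.57764180e-02, -8.78241872e-05]), 'ee_pos': array([ 240.98496187, -494.01391052,  218.09844446]), 'ee_rot': array([-3.14043821e+00, -1.05882864e-04,  4.53713834e-01]), 'force': array([-0.09740977, -0.10357314,  0.38380062]), 'torque': array([-0.02449669,  0.0309611 ,  0.0249104 ]), 'width': 1.00074100023017}
top 54.17693768962071 319.09696810792343 242.95913528575102 [[-6.93515021e-03 -9.99956740e-01 -6.19853711e-03  4.36622011e+01]
 [ 9.90636514e-01 -7.71545467e-03  1.36307626e-01 -5.70387097e+02]
 [-1.36349553e-01 -5.19518333e-03  9.90647167e-01 -7.68002468e+02]
 [ 0.00000000e+00  0.00000000e+00  0.00000000e+00  1.00000000e+00]] ['color', 'z_map', 'fov_y', 'cx', 'cy', 'camera_from_world']
side 52.838590073028854 325.3568922568606 237.5443532816958 [[-8.99594934e-01 -4.36659036e-01 -7.60532190e-03  5.26233647e+02]
 [ 2.75830760e-01 -5.81589345e-01  7.65291595e-01 -1.79386956e+02]
 [-3.38594664e-01  6.86354660e-01  6.43638822e-01 -6.76711785e+02]
 [ 0.00000000e+00  0.00000000e+00  0.00000000e+00  1.00000000e+00]] ['color', 'z_map', 'fov_y', 'cx', 'cy', 'camera_from_world']
```

View pics/top0.png

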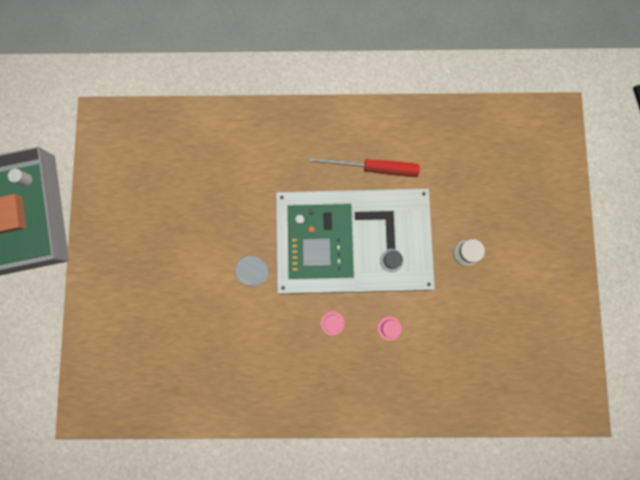

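View pics/side0.png

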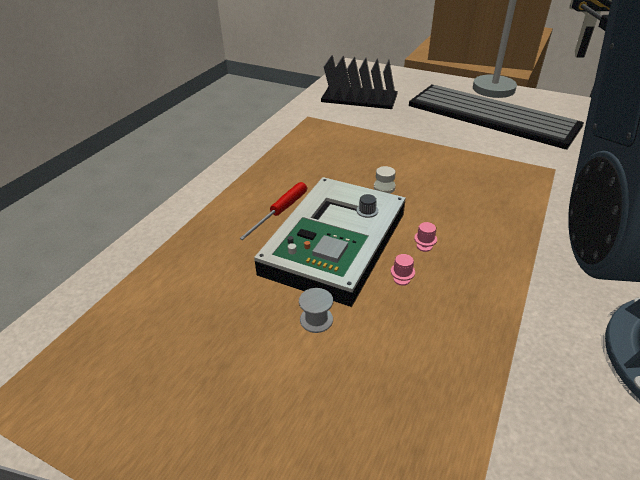

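The top view shows the jig at about px (277..433, 190..293) and the stud at (392,259). The slot corner is near (389,215) and the slot's end near (357,216), at the board's edge. The pink decoys are at (332,323) and (390,328). Next I'll measure.

```bash
cat > h.py <<'E'
import numpy as np,cv2
def K(r): 
    f=240/np.tan(np.radians(r["fov_y"]/2)); return float(f),float(r["cx"]),float(r["cy"])
def ray(r,u,v):
    f,cx,cy=K(r); T=r["camera_from_world"]; R=T[:3,:3]; c=-R.T@T[:3,3]
    return c, R.T@np.array([(u-cx)/f,-(v-cy)/f,-1.0])
def plane(r,u,v,z):
    c,d=ray(r,u,v); return c+d*(z-c[2])/d[2]
def depth(r,u,v):
    c,d=ray(r,u,v); return c+d*r["z_map"][int(round(v)),int(round(u))]
def proj(r,p):
    f,cx,cy=K(r); T=r["camera_from_world"]; q=T[:3,:3]@np.array(p)+T[:3,3]
    return cx+f*q[0]/-q[2], cy-f*q[1]/-q[2]
E
python3 - <<'E'
from h import *
for n in ["top","side"]:
    r=dict(np.load(n+"0.npz")); im=r["color"]
    crop=(slice(170,310),slice(260,450)) if n=="top" else (slice(165,310),slice(240,430))
    cv2.imwrite(f"pics/{n}c.png",cv2.resize(im[crop][:,:,::-1],None,fx=4,fy=4,interpolation=cv2.INTER_CUBIC))
r=dict(np.load("top0.npz"));im=r["color"].astype(int)
# world points for all pixels
for nm,px in dict(plate=(410,230),stud=(393,260),board=(320,270),bench=(200,200)).items(): print(nm,depth(r,*px).round(1))
# plate mask: depth-based height 
f,cx,cy=K(r);T=r["camera_from_world"];R=T[:3,:3]
u,v=np.meshgrid(np.arange(640),np.arange(480));z=r["z_map"]
pc=np.stack([(u-cx)/f*z,-(v-cy)/f*z,-z],-1);W=(pc-T[:3,3])@R
Z=W[...,2]
m=((Z>30)&(Z<80)&(u>270)&(u<440)&(v>180)&(v<300)).astype(np.uint8)
c=max(cv2.findContours(m,0,1)[0],key=cv2.contourArea); print(cv2.minAreaRect(c), cv2.boxPoints(cv2.minAreaRect(c)))
top=(Z>60)&(Z<80)&(u>370)&(u<420)&(v>230)&(v<290); print("stud top",top.sum(),np.median(Z[top]),W[top].mean(0))
E
```

```text
plate [ 591.8 -117.2   40.8]
stud [537.2 -82.   69.8]
board [524.1  38.2  38.6]
bench [6.571e+02 2.571e+02 1.000e-01]
((354.8449401855469, 240.21987915039062), (101.14200592041016, 156.19931030273438), 88.58557891845703) [[275.52078 191.59207]
 [431.67252 187.73648]
 [434.1691  288.8477 ]
 [278.01736 292.70328]]
stud top 272 69.06466434720647 [539.89915995 -82.99296601  68.70743933]
```

View pics/topc.png

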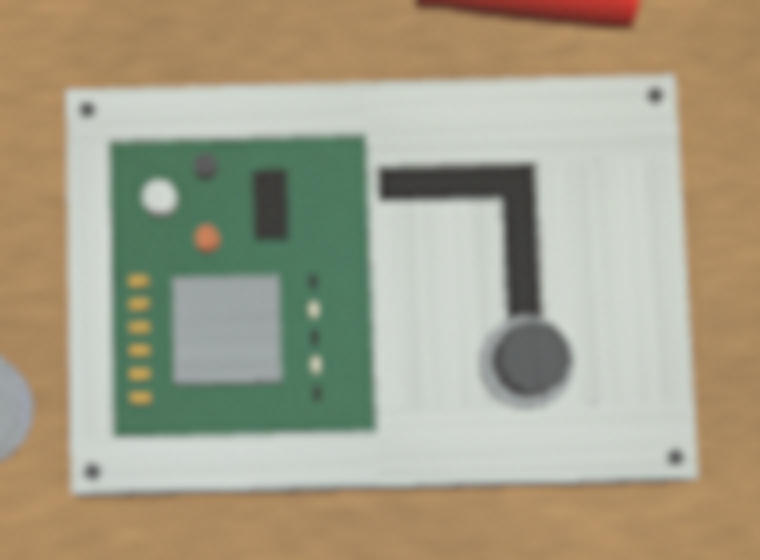

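View pics/sidec.png

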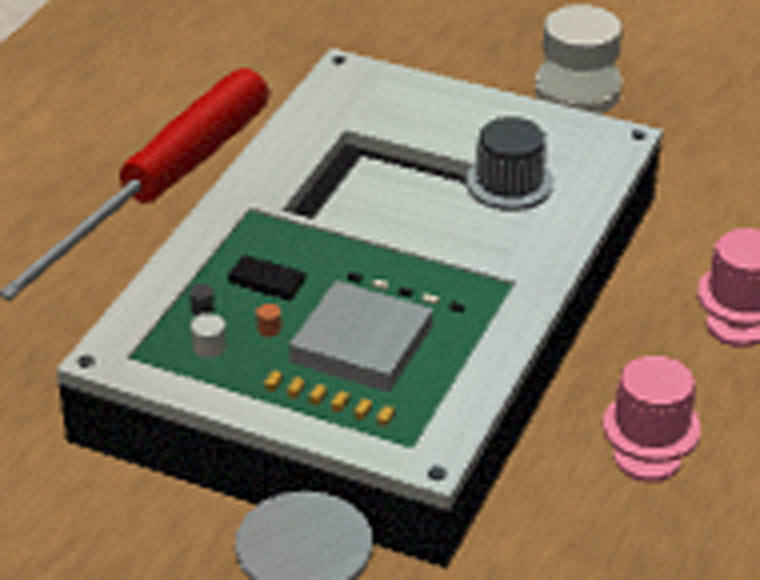

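```bash
python3 - <<'E'
from h import *
t=dict(np.load("top0.npz")); s=dict(np.load("side0.npz"))
def P(r,u,v,z,o): return plane(r,u/4-.375+o[0],v/4-.375+o[1],z)
ot=(260,170); os=(240,165)
for nm,(u,v,z) in dict(cTL=(66,90,42),cTR=(675,75,42),cBR=(698,480,42),cBL=(72,494,42),sl_out=(535,165,42),sl_in=(503,198,42),end_a=(380,168,42),end_b=(380,199,42),bd_TR=(364,136,40.5),bd_BR=(376,430,40.5),bd_TL=(110,142,40.5),bd_BL=(114,436,40.5),studtop=(533,357,70),washer=(526,361,45)).items(): print("top",nm,P(t,u,v,z,ot).round(1))
for nm,(u,v,z) in dict(far=(333,49,42),cTR=(662,132,42),cnear=(452,497,42),cleft=(60,375,42),studtop=(512,137,70),sl_out=(346,132,42),sl_in=(358,155,42),bd_a=(250,208,40.5),bd_b=(516,281,40.5)).items(): print("side",nm,P(s,u,v,z,os).round(1))
a=np.array
C=a([P(t,*p,42,ot)[:2] for p in [(66,90),(675,75),(698,480),(72,494)]])
L=a([(80,130),(80,-135),(-95,-135),(-95,130)],float)
Lc=L-L.mean(0);Cc=C-C.mean(0);U,_,V=np.linalg.svd(Lc.T@Cc);R=(U@V).T
th=np.arctan2(R[1,0],R[0,0]);o=C.mean(0)-R@L.mean(0);print("yaw",np.degrees(th),"org",o,"res",(L@R.T+o-C).round(1))
for w in [P(t,519.5,181.5,42,ot),P(t,533,357,70,ot),P(s,512,137,70,os)]: print("jig frame",(R.T@(w[:2]-o)).round(1))
E
```

```text
top cTL [660.2 113.6  42. ]
top cTR [ 664.7 -151.3   42. ]
top cBR [ 489.3 -154.2   42. ]
top cBL [485.3 110.1  42. ]
top sl_out [625.3 -89.3  42. ]
top sl_in [610.9 -75.1  42. ]
top end_a [624.5 -22.4  42. ]
top end_b [610.9 -22.1  42. ]
top bd_TR [639.  -15.8  40.5]
top bd_BR [511.4 -18.8  40.5]
top bd_TL [637.3  94.5  40.5]
top bd_BL [509.7  92.5  40.5]
top studtop [539.1 -81.9  70. ]
top washer [540.  -82.6  45. ]
side far [ 662.9 -149.8   42. ]
side cTR [ 489.5 -151.7   42. ]
side cnear [484.3 111.2  42. ]
side cleft [656.7 117.   42. ]
side studtop [538.9 -80.4  70. ]
side sl_out [625.4 -87.5  42. ]
side sl_in [612.2 -73.1  42. ]
side bd_a [639.9 -17.1  40.5]
side bd_b [511.2 -20.7  40.5]
yaw 0.9547898313476966 org [582.31197032 -17.81006868] res [[-0.1 -0.1]
 [-0.1 -0.2]
 [ 0.3 -0.2]
 [-0.1  0.4]]
jig frame [ 34.7 -65.2]
jig frame [-44.3 -63.3]
jig frame [-44.5 -61.9]
```

Call:
{"api": "move_arm", "payload": {"targets": [[[0,0,0],[0,0,8.35],0],[[0,0,0],[0,0,8.35],0],[[0,0,0],[0,0,8.35],0],[[17.7,-27.1,0],[0,0,0],0],[[17.7,-27.1,0],[0,0,0],0],[[17.7,-27.1,0],[0,0,0],0],[[17.7,-27.1,0],[0,0,0],0],[[17.7,-27.1,0],[0,0,0],0],[[17.7,-27.1,0],[0,0,0],0],[[17.7,-27.1,0],[0,0,0],0]], "squeeze": 10}}

```text
clock: 1.1
ee_pos: [362.3, -301.3, 218.5]
ee_rot: [-3.141, 0.0, 0.016]
force: [0.3, -0.4, -0.4]
width: 0.189
```

Call:
{"api": "move_arm", "payload": {"targets": [[[17.7,-27.1,0],[0,0,0],0],[[17.7,-27.1,0],[0,0,0],0],[[17.7,-27.1,0],[0,0,0],0],[[17.7,-27.1,0],[0,0,0],0],[[17.7,-27.1,0],[0,0,0],0],[[17.7,-27.1,0],[0,0,0],0],[[17.7,-27.1,0],[0,0,0],0],[[17.7,-27.1,0],[0,0,0],0],[[0,0,30],[0,0,0],0],[[0,0,30],[0,0,0],0]]}}

```text
clock: 2.1
ee_pos: [500.4, -82.6, 158.1]
ee_rot: [3.141, -0.001, 0.018]
force: [1.0, -0.3, -0.5]
width: 0.003
```

```bash
python3 - <<'E'
from station import status, read_camera
import cv2,numpy as np
s=status.get_state();print(s["clock"],s["ee_pos"],s["ee_rot"],s["width"],s["force"])
for n in ["wrist","side"]:
    r=read_camera(n); cv2.imwrite(f"pics/{n}1.png",r["color"][:,:,::-1])
E
```

```text
2.1 [500.40449844 -82.63340653 158.05907001] [ 3.14124601e+00 -1.31915470e-03  1.83128727e-02] 0.002765703369544994 [ 0.99306832 -0.27627495 -0.45928083]
```

View pics/wrist1.png

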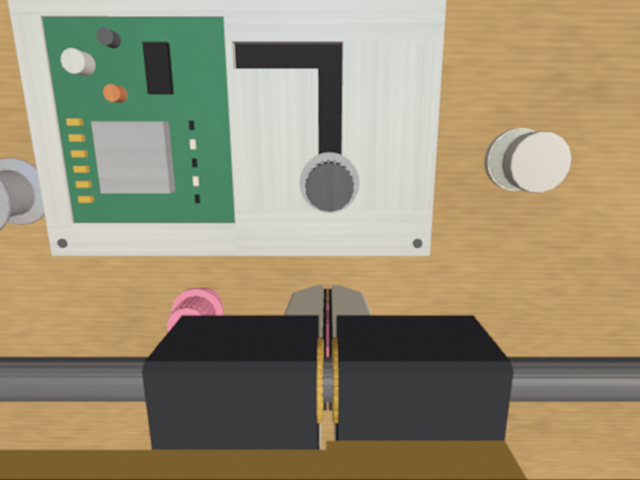

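View pics/side1.png

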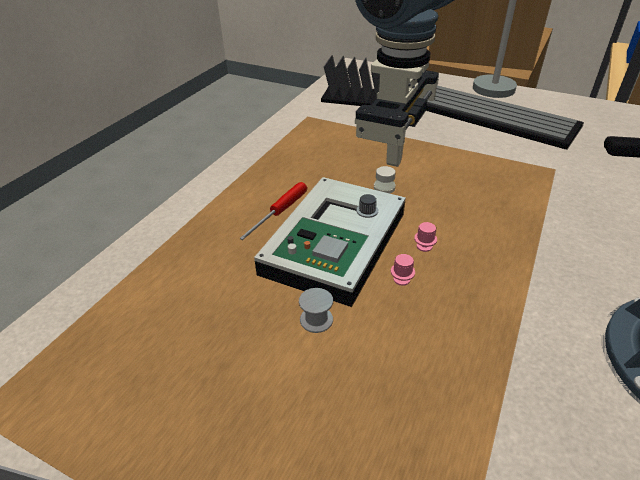

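The wrist view shows the closed fingers at about (327,300), lined up behind the stud at (329,185). The plate and the start of the slot are clear. I'll lower behind the knob.

Call:
{"api": "move_arm", "payload": {"targets": [[[0,0,14],[0,0,0],0],[[0,0,14],[0,0,0],0],[[0,0,14],[0,0,0],0],[[0,0,14],[0,0,0],0],[[0,0,14],[0,0,0],0],[[0,0,14],[0,0,0],0],[[0,0,14],[0,0,0],0],[[0,0,4],[0,0,0],0],[[0,0,4],[0,0,0],0],[[0,0,0],[0,0,0],0]]}}

```text
clock: 3.2
ee_pos: [500.1, -83.6, 53.1]
ee_rot: [3.141, -0.0, 0.016]
force: [0.8, -0.5, 0.5]
width: 0.007
```

Call:
{"api": "move_arm", "payload": {"targets": [[[4,0,0],[0,0,0],0],[[4,0,0],[0,0,0],0],[[4,0,0],[0,0,0],0],[[4,0,0],[0,0,0],0],[[4,0,0],[0,0,0],0],[[4,0,0],[0,0,0],0],[[4,0,0],[0,0,0],0],[[4,0,0],[0,0,0],0],[[4,0,0],[0,0,0],0],[[4,0,0],[0,0,0],0]]}}

```text
clock: 4.2
ee_pos: [540.2, -82.8, 52.6]
ee_rot: [-3.142, 0.0, 0.017]
force: [-4.9, 0.1, 2.9]
width: 0.007
```

```bash
python3 - <<'E'
from station import status, read_camera
import cv2,numpy as np
s=status.get_state();print(s["clock"],s["ee_pos"],s["force"])
r=read_camera("side"); cv2.imwrite(f"pics/side2.png",cv2.resize(r["color"][140:310,220:440,::-1],None,fx=3,fy=3))
E
```

```text
4.2 [540.16511278 -82.77146596  52.62098472] [-4.93681564  0.12438604  2.92386103]
```

View pics/side2.png

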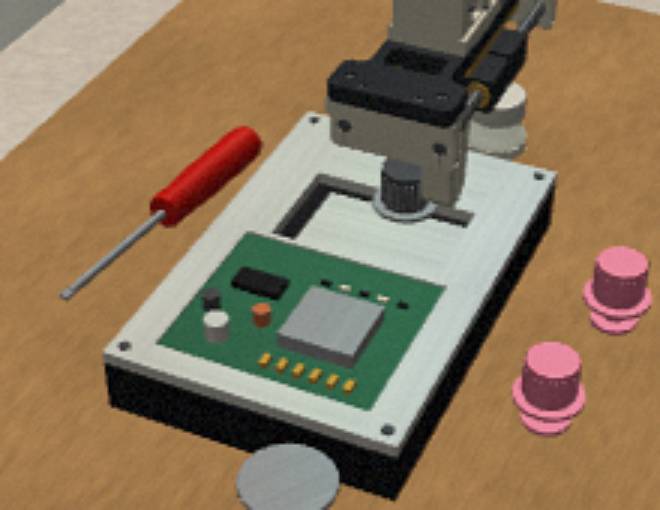

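The side view shows the fingers behind the stud, which has moved forward along the slot. It is at about (400,190), and the slot's start is uncovered at (460,215).

Call:
{"api": "move_arm", "payload": {"targets": [[[6,0,0],[0,0,0],0],[[6,0,0],[0,0,0],0],[[6,0,0],[0,0,0],0],[[6,0,0],[0,0,0],0],[[6,0,0],[0,0,0],0],[[6,0,0],[0,0,0],0],[[6,0,0],[0,0,0],0],[[4,0,0],[0,0,0],0],[[3,0,0],[0,0,0],0],[[1,0,0],[0,0,0],0]]}}

```text
clock: 5.25
ee_pos: [590.1, -81.9, 52.6]
ee_rot: [-3.142, -0.0, 0.017]
force: [-1.8, -0.1, -0.1]
width: 0.011
```

Call:
{"api": "move_arm", "payload": {"targets": [[[1,0,0],[0,0,0],0],[[1,0,0],[0,0,0],0],[[1,0,0],[0,0,0],0],[[1,0,0],[0,0,0],0],[[1,0,0],[0,0,0],0],[[1,0,0],[0,0,0],0],[[0,0,0],[0,0,0],0],[[0,0,0],[0,0,0],0],[[0,0,0],[0,0,0],0],[[0,0,0],[0,0,0],0]]}}

```text
clock: 6.25
ee_pos: [596.0, -81.9, 52.7]
ee_rot: [3.142, -0.0, 0.017]
force: [-0.7, 0.1, 0.2]
width: 0.005
```

```bash
python3 - <<'E'
from station import status, read_camera
import cv2,numpy as np
s=status.get_state();print(s["clock"],s["ee_pos"],s["force"])
r=read_camera("side"); cv2.imwrite(f"pics/side3.png",cv2.resize(r["color"][165:310,240:430,::-1],None,fx=4,fy=4))
E
```

```text
6.25 [595.98991732 -81.88705297  52.72935587] [-0.72348422  0.08787163  0.18838728]
```

View pics/side3.png

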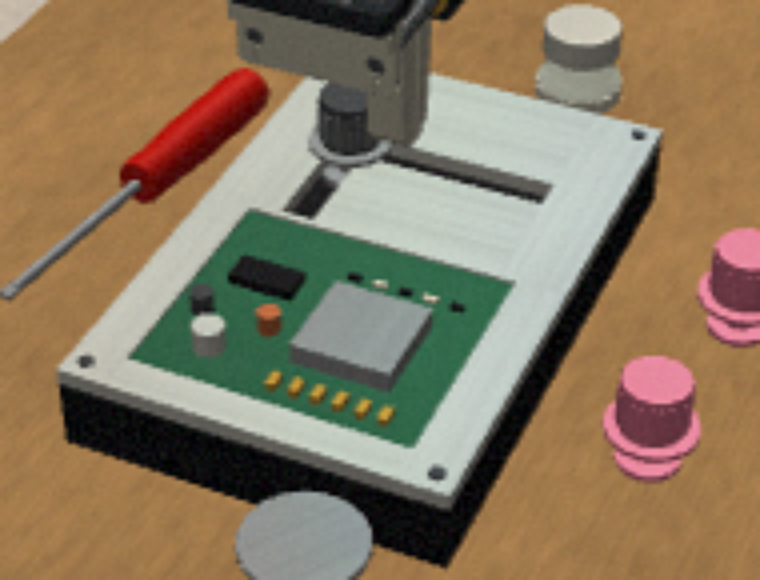

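The stud is at about (345,100), near the corner. There's no wall contact yet, so I'll ease forward until the force rises.

Call:
{"api": "move_arm", "payload": {"targets": [[[0.5,0,0],[0,0,0],0],[[0.5,0,0],[0,0,0],0],[[0.5,0,0],[0,0,0],0],[[0.5,0,0],[0,0,0],0],[[0,0,0],[0,0,0],0],[[0,0,0],[0,0,0],0],[[0,0,0],[0,0,0],0],[[0,0,0],[0,0,0],0],[[0,0,0],[0,0,0],0],[[0,0,0],[0,0,0],0]]}}

```text
clock: 7.3
ee_pos: [597.2, -81.8, 52.6]
ee_rot: [-3.141, 0.001, 0.017]
force: [-5.8, 0.4, 4.4]
width: 0.007
```

```bash
python3 - <<'E'
from station import status, read_camera
from h import *
s=status.get_state();print(s["clock"],s["ee_pos"],s["force"])
r=read_camera("side"); o=(280,165)
cv2.imwrite(f"pics/side4.png",cv2.resize(r["color"][165:235,280:380,::-1],None,fx=8,fy=8,interpolation=cv2.INTER_CUBIC))
print("corner washer proj",[(np.array(proj(r,(618.4,-81.5,z)))-o)*8 for z in (45,70)])
E
```

```text
7.3 [597.22810219 -81.81061324  52.63197527] [-5.78688701  0.44588181  4.41678079]
corner washer proj [array([384.73532591, 271.28163629]), array([384.30866785, 183.30782924])]
```

View pics/side4.png

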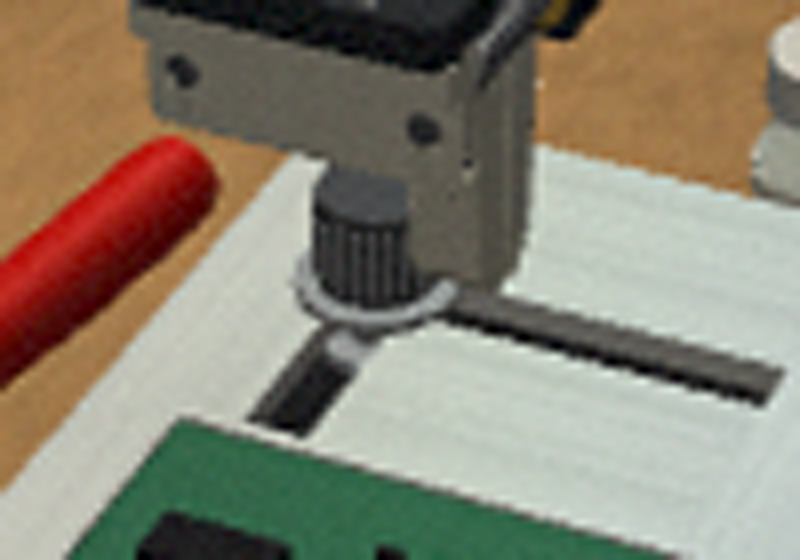

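The stud sits in the corner against the far wall: force 5.8 N, washer at about (375,275). Now I'll back off, lift, and go round to the stud's −y side.

Call:
{"api": "move_arm", "payload": {"targets": [[[-7,0,0],[0,0,0],0],[[-8,0,0],[0,0,0],0],[[0,0,-14],[0,0,0],0],[[0,0,-14],[0,0,0],0],[[0,0,-14],[0,0,0],0],[[0,23,0],[0,0,0],0],[[0,23,0],[0,0,0],0],[[18,0,0],[0,0,0],0],[[18,0,0],[0,0,0],0],[[0,0,0],[0,0,0],0]]}}

```text
clock: 8.35
ee_pos: [621.5, -127.8, 96.0]
ee_rot: [3.141, -0.003, 0.017]
force: [-0.6, 0.4, 0.3]
width: 0.003
```

```bash
python3 - <<'E'
from station import status, read_camera
from h import *
s=status.get_state();print(s["clock"],s["ee_pos"],s["force"])
r=read_camera("wrist");cv2.imwrite("pics/wrist5.png",r["color"][:,:,::-1])
r=read_camera("side"); o=(280,165)
cv2.imwrite(f"pics/side5.png",cv2.resize(r["color"][165:235,280:380,::-1],None,fx=8,fy=8,interpolation=cv2.INTER_CUBIC))
E
```

```text
8.35 [ 621.49186314 -127.75607243   96.00368079] [-0.62676546  0.3676056   0.31983649]
```

View pics/side5.png

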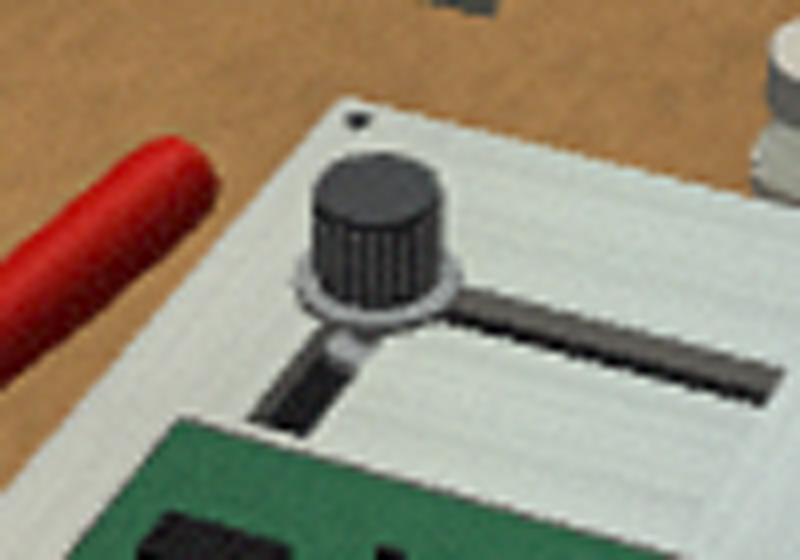

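View pics/wrist5.png

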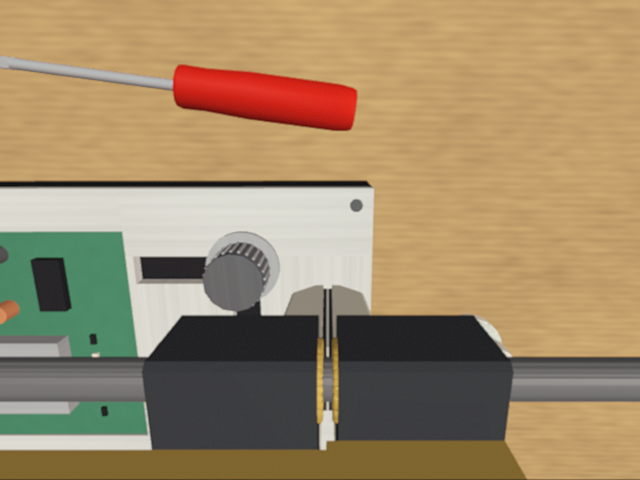

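The stud is free-standing at the corner, top at side px (376,187). The closed fingers are to its right. I'll lower and push towards the board.

Call:
{"api": "move_arm", "payload": {"targets": [[[-1,0,10],[0,0,0],0],[[-1,0,10],[0,0,0],0],[[0,0,10],[0,0,0],0],[[0,0,7],[0,0,0],0],[[0,0,5],[0,0,0],0],[[0,0,0],[0,0,0],0],[[0,-4,0],[0,0,0],0],[[0,-4,0],[0,0,0],0],[[0,-4,0],[0,0,0],0],[[0,-4,0],[0,0,0],0]]}}

```text
clock: 9.45
ee_pos: [617.5, -111.1, 52.9]
ee_rot: [3.141, -0.0, 0.017]
force: [0.3, -5.8, 3.8]
width: 0.005
```

Call:
{"api": "move_arm", "payload": {"targets": [[[0,-4,0],[0,0,0],0],[[0,-4,0],[0,0,0],0],[[0,-4,0],[0,0,0],0],[[0,-4,0],[0,0,0],0],[[0,-4,0],[0,0,0],0],[[0,-4,0],[0,0,0],0],[[0,-4,0],[0,0,0],0],[[0,-4,0],[0,0,0],0],[[0,-4,0],[0,0,0],0],[[0,-4,0],[0,0,0],0]]}}

```text
clock: 10.45
ee_pos: [616.8, -71.6, 52.9]
ee_rot: [3.141, -0.0, 0.017]
force: [-1.6, -5.1, 3.1]
width: 0.004
```

```bash
python3 - <<'E'
from station import status, read_camera
from h import *
s=status.get_state();print(s["clock"],s["ee_pos"],s["force"])
r=read_camera("side"); o=(280,165)
cv2.imwrite(f"pics/side6.png",cv2.resize(r["color"][165:235,280:380,::-1],None,fx=8,fy=8,interpolation=cv2.INTER_CUBIC))
E
```

```text
10.45 [616.78676759 -71.56251929  52.91995389] [-1.56655223 -5.10865404  3.08746473]
```

View pics/side6.png

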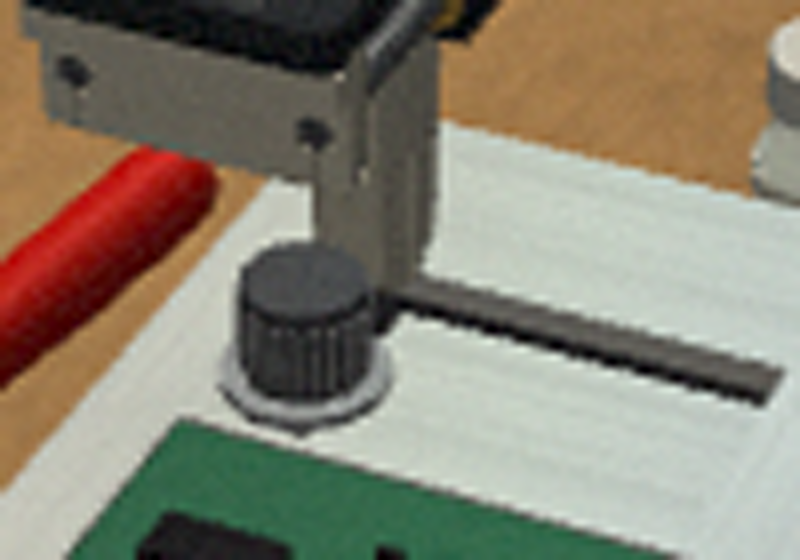

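The stud has rounded the corner and is about 12 mm short of the end, with its washer at about (305,385) nearing the board's edge. I'll push slowly to the stop.

Call:
{"api": "move_arm", "payload": {"targets": [[[0,-2,0],[0,0,0],0],[[0,-2,0],[0,0,0],0],[[0,-2,0],[0,0,0],0],[[0,-2,0],[0,0,0],0],[[0,-1,0],[0,0,0],0],[[0,-1,0],[0,0,0],0],[[0,-0.5,0],[0,0,0],0],[[0,0,0],[0,0,0],0],[[0,0,0],[0,0,0],0],[[0,0,0],[0,0,0],0]]}}

```text
clock: 11.5
ee_pos: [616.5, -61.4, 52.9]
ee_rot: [3.141, -0.0, 0.017]
force: [-1.7, -6.7, 5.5]
width: 0.005
```

Call:
{"api": "move_arm", "payload": {"targets": [[[0,-0.5,0],[0,0,0],0],[[0,-0.5,0],[0,0,0],0],[[0,-0.5,0],[0,0,0],0],[[0,-0.5,0],[0,0,0],0],[[0,0,0],[0,0,0],0],[[0,0,0],[0,0,0],0],[[0,0,0],[0,0,0],0],[[0,0,0],[0,0,0],0],[[0,0,0],[0,0,0],0],[[0,0,0],[0,0,0],0]]}}

```text
clock: 12.5
ee_pos: [616.6, -59.6, 53.1]
ee_rot: [3.141, -0.0, 0.017]
force: [-2.5, -7.1, 6.7]
width: 0.005
```

Call:
{"api": "move_arm", "payload": {"targets": [[[0,-0.5,0],[0,0,0],0],[[0,-0.5,0],[0,0,0],0],[[0,-0.5,0],[0,0,0],0],[[0,0,0],[0,0,0],0],[[0,0,0],[0,0,0],0],[[0,0,0],[0,0,0],0],[[0,0,0],[0,0,0],0],[[0,0,0],[0,0,0],0],[[0,0,0],[0,0,0],0],[[0,0,0],[0,0,0],0]]}}

```text
clock: 13.5
ee_pos: [616.7, -58.4, 53.3]
ee_rot: [3.14, -0.001, 0.017]
force: [-2.9, -8.0, 6.8]
width: 0.005
```

```bash
python3 - <<'E'
from station import status, read_camera
from h import *
s=status.get_state();print(s["clock"],s["ee_pos"],s["force"])
r=read_camera("side"); o=(280,165)
cv2.imwrite(f"pics/side7.png",cv2.resize(r["color"][165:235,280:380,::-1],None,fx=8,fy=8,interpolation=cv2.INTER_CUBIC))
print([(np.array(proj(r,(617.5,-27.5,z)))-o)*8 for z in (45,70)])
E
```

```text
13.5 [616.74093688 -58.35428164  53.31598696] [-2.90658575 -8.02539456  6.81824425]
[array([285.18361966, 397.78454148]), array([282.87492287, 308.35445207])]
```

View pics/side7.png

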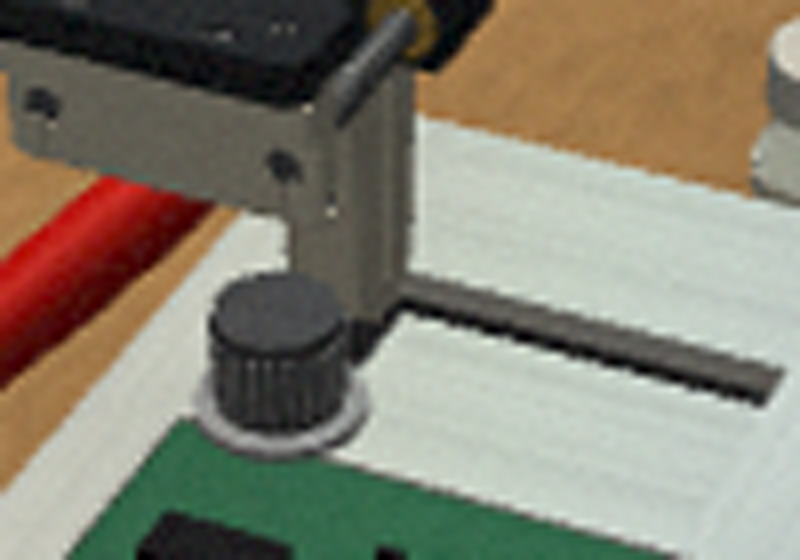

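The washer overlaps the board's edge, its top at about (278,310) against (283,308) predicted at the end. I'll press a little more to confirm it's on the stop.

Call:
{"api": "move_arm", "payload": {"targets": [[[0,-0.5,0],[0,0,0],0],[[0,-0.5,0],[0,0,0],0],[[0,-0.5,0],[0,0,0],0],[[0,-0.5,0],[0,0,0],0],[[0,0,0],[0,0,0],0],[[0,0,0],[0,0,0],0],[[0,0,0],[0,0,0],0],[[0,0,0],[0,0,0],0],[[0,0,0],[0,0,0],0],[[0,0,0],[0,0,0],0]]}}

```text
clock: 14.55
ee_pos: [617.0, -56.6, 53.7]
ee_rot: [3.14, -0.002, 0.016]
force: [-1.8, -9.8, 10.1]
width: 0.005
```

```bash
python3 - <<'E'
from station import status, read_camera
from h import *
s=status.get_state();print(s["clock"],s["ee_pos"],s["force"])
r=read_camera("side"); o=(280,165)
cv2.imwrite(f"pics/side8.png",cv2.resize(r["color"][165:235,280:380,::-1],None,fx=8,fy=8,interpolation=cv2.INTER_CUBIC))
E
```

```text
14.55 [617.03768756 -56.6297207   53.65107763] [-1.77544802 -9.8379007  10.14336038]
```

View pics/side8.png

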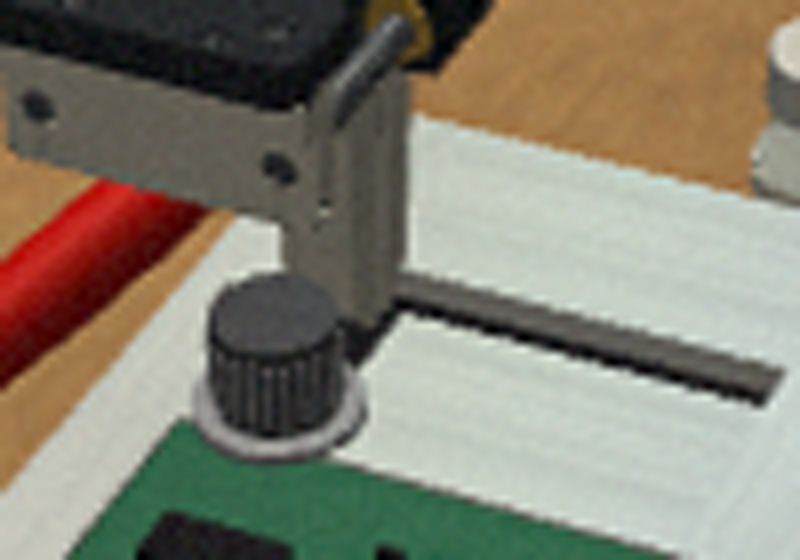

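The tip advanced 1.7 mm with rising force while the stud barely moved, so it's at the stop and starting to tip within its play. I'll back off and inspect.

Call:
{"api": "move_arm", "payload": {"targets": [[[0,1,0],[0,0,0],0],[[0,2,0],[0,0,0],0],[[0,5,0],[0,0,0],0],[[0,10,0],[0,0,0],0],[[0,10,0],[0,0,0],0],[[0,0,-20],[0,0,0],0],[[0,0,-30],[0,0,0],0],[[0,0,-30],[0,0,0],0],[[-30,0,-30],[0,0,0],0],[[-30,0,0],[0,0,0],0]]}}

```text
clock: 15.6
ee_pos: [558.0, -85.5, 166.1]
ee_rot: [3.14, -0.006, 0.016]
force: [1.0, -0.4, -0.0]
width: 0.006
```

```bash
python3 - <<'E'
from station import status, read_camera
from h import *
s=status.get_state();print(s["clock"],s["ee_pos"],s["force"])
r=read_camera("side"); o=(280,165)
cv2.imwrite(f"pics/side9.png",cv2.resize(r["color"][165:235,280:380,::-1],None,fx=8,fy=8,interpolation=cv2.INTER_CUBIC))
r=read_camera("wrist");cv2.imwrite("pics/wrist9.png",r["color"][:,:,::-1]); np.savez("w9.npz",**r)
E
```

```text
15.6 [558.00858713 -85.50833054 166.08660181] [ 1.03634422 -0.39579416 -0.04519017]
```

View pics/side9.png

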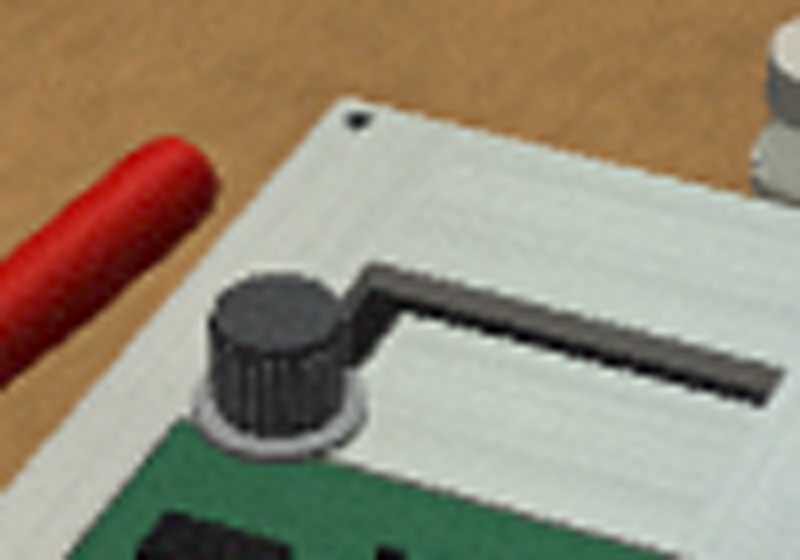

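View pics/wrist9.png

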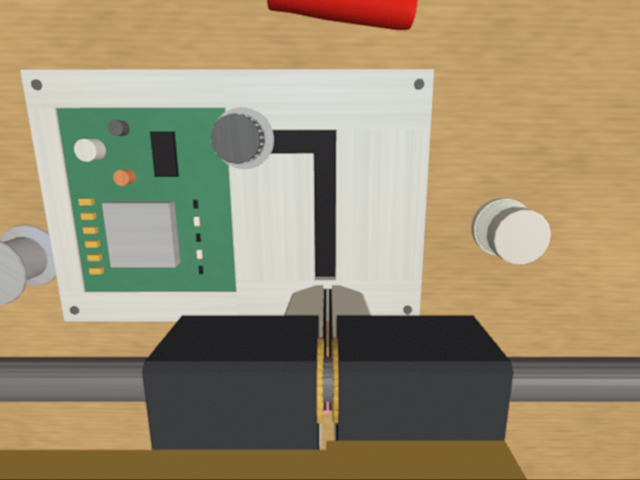

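The fingers are clear and the stud's washer laps over the board's edge at wrist px (242,137). I'll retreat and measure it from the top.

Call:
{"api": "move_arm", "payload": {"targets": [[[-20,5,-3],[0,0,0],0],[[-20,5,-3],[0,0,0],0],[[-20,5,-3],[0,0,0],0],[[-20,5,-3],[0,0,0],0],[[-20,5,-3],[0,0,0],0],[[-20,5,-3],[0,0,0],0],[[-20,5,-3],[0,0,0],0],[[-20,5,-3],[0,0,0],0],[[-20,5,-3],[0,0,0],0],[[0,0,0],[0,0,0],0]]}}

```text
clock: 16.7
ee_pos: [376.8, -133.2, 189.9]
ee_rot: [-3.142, 0.0, 0.015]
force: [0.3, 0.3, 0.3]
width: 0.005
```

```bash
python3 - <<'E'
from station import status, read_camera
from h import *
s=status.get_state();print(s["clock"],s["ee_pos"],s["force"])
r=read_camera("top"); np.savez("top10.npz",**r)
cv2.imwrite(f"pics/top10.png",cv2.resize(r["color"][170:310,260:450,::-1],None,fx=4,fy=4,interpolation=cv2.INTER_CUBIC))
t0=dict(np.load("top0.npz"))
g=(r["color"].max(2)<115)&(r["color"].min(2)>40); g=g&((r["color"].max(2).astype(int)-r["color"].min(2))<15)
sub=np.zeros_like(g);sub[190:240,335:380]=g[190:240,335:380]
n,l,st,c=cv2.connectedComponentsWithStats(sub.astype(np.uint8))
for i in range(1,n):
  if st[i,4]>50: print(st[i],c[i],plane(r,*c[i],70).round(1))
w=dict(np.load("w9.npz")); print("wrist",plane(w,238,139,70).round(1))
rs=read_camera("side"); print("side",plane(rs,277/8-.44+280,312/8-.44+165,70).round(1))
cv2.imwrite("pics/side10.png",rs["color"][:,:,::-1])
th=np.radians(.955);c_,s_=np.cos(th),np.sin(th);R=np.array([[c_,-s_],[s_,c_]]);o=np.array([582.3,-17.8])
print("predicted end",(R@[35,-9.5]+o))
E
```

```text
16.7 [ 376.79322733 -133.20378463  189.85745383] [0.29468369 0.28936811 0.32812099]
[350 204  17  18 240] [358.45833333 212.77083333] [616.8 -26.7  70. ]
[370 212  10   7  70] [374.5 215. ] [612.8 -53.3  70. ]
wrist [620.5 -29.4  70. ]
side [619.4 -26.6  70. ]
predicted end [617.45347595 -26.7153311 ]
```

View pics/top10.png

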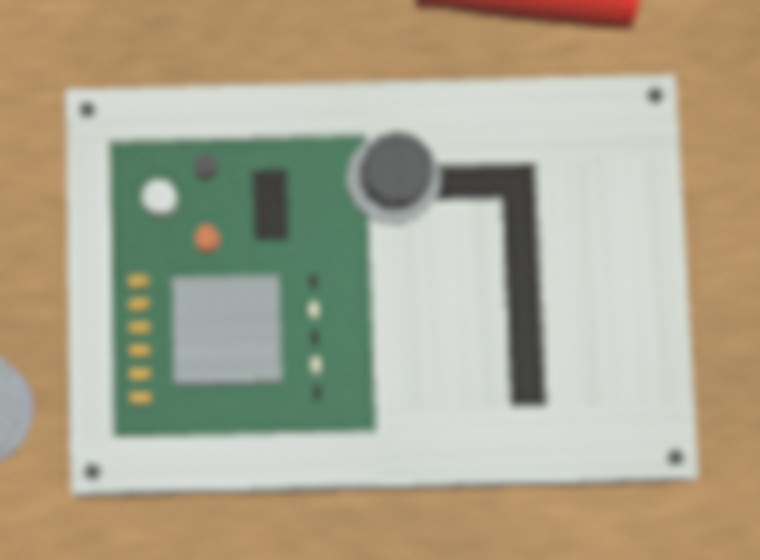

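View pics/side10.png

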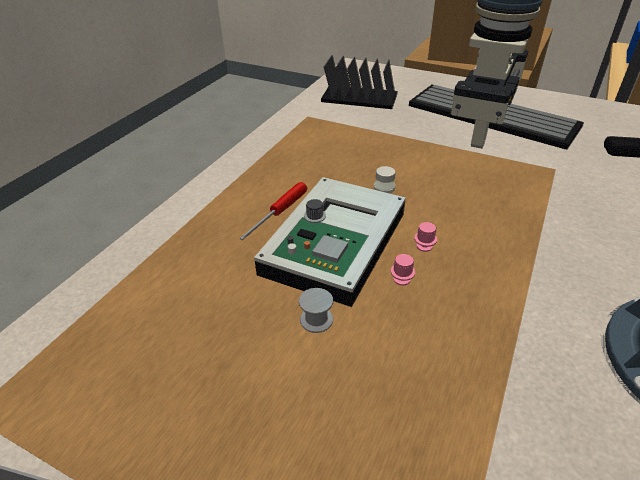

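The stud is at y ≈ −26.7, against −26.7 predicted for the end. The bystanders haven't moved and the arm is clear, so I'm handing in.

```bash
python3 -c "
from station import ticket
print(ticket.sign_off())"
```

```text
the job is handed in; nothing more can be done
None
```

The clamp stud is locked at the end of its slot, with the washer lapping over the board's edge, and the job is handed in at about 17 s. I pushed it with closed fingertips along the first leg to the corner, lifted the empty fingers round to its other side, then pushed it to the stop.

- **Position:** the last top view puts the stud at (616.8, −26.7) mm, against (617.5, −26.7) predicted for the slot's end. The side view gives (619.4, −26.6).
- **Disagreement:** a hand-picked wrist-view reading gave (620.5, −29.4), about 3–4 mm off. I put that down to my rough pixel pick and the calibration, and did not chase it.
- **At the stop:** force rose to about 10 N while the stud barely moved, and it began to tip slightly within its play. It stood level again after I backed off.
- **Surroundings:** by eye, the jar, spool and screwdriver are where they were. The arm ended clear of everything, with readings near 0 N.

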